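Square up a delivery pair in the banding corner and hold it for the strap

ROBOT

A 6-joint arm with a two-finger parallel gripper is mounted at the origin on a cart in front of the work surface, level with it; the furniture and walls round the work are solid. World frame = base frame: x ahead of the robot, y to its left, z up, the work surface at z = 0. Lengths are in mm, angles in degrees, forces in N, time in s.
With the tool pointing down it reaches from about 350 to 850 mm from the base axis. Payload 8.1 kg.
Tool frame: the origin (TCP) lies midway between the tips of the shut fingers; the grasp point (between the pads) lies 19 mm behind it (hold_point_z is the distance from the TCP to the grasp point, in mm); z points along the fingers, y is the line along which they close (so a half turn about z gives the same grasp; the last joint's range is limited). The gripper opens to 85 mm and grips with 20 to 120 N. Pads are 22 mm wide; open, the fingers measure 114 mm over their backs; the gripper's body (76 mm by 85 mm) begins 54 mm behind the grasp point. The pads swing forward as they close: fully open they stand 13 mm farther back than shut.
Start: joints at [-4.893, 7.471, 85.268, -0, 87.261, -4.893], TCP at [600.004, 0.022, 231.292] pointing down, gripper open.
Joint ranges: [-169.43, 169.43], [-51.17, 129.36], [1.28, 143.12], [-76.62, 256.62], [0, 156.53], [-152.29, 152.29]. Speed limits (degrees/s): [136.94, 136.94, 159.86, 180, 180, 180].

INTERFACE

Orientations are given as [roll, pitch, yaw] about the fixed x, y, z axes, in that order (R = Rz(yaw) Ry(pitch) Rx(roll)).
In Python, from plant import * gives the robot as it stands.
- The arm moves only by the tool arm_command, never from a script. Its argument "rows" is one flat list of numbers, 7 for each row, row after row: the turn, a rotation vector about the tool's x, y, z normalised to -1 to 1, where 1 is 90 degrees, then the shift along the tool's x, y, z normalised to -1 to 1, where 1 is 40 mm, then the closure, from 0 (fully open) to 1 (shut). A call has exactly 8 rows; each row shifts and turns the commanded pose from where the row before left it, along the tool's axes as they then stand; what a row does not reach is not made up. A row lasts 1/8 s, in which the tool goes at most 62.5 mm and 10.7 degrees, less where a joint would pass 70% of its speed; a pose out of reach is approached as far as the arm can. A call with a number of a shift or a turn outside -1 to 1 is refused whole. A call with a gripper value outside its range is refused whole. The fingers move at their own pace and stop on an object; "newtons" is the grip in N (left out, the last holds). Time passes only in rows, so rows that do not move let the fingers close, or fill a call up. It gives the time, the measured TCP pose, the force, the opening and the grip force at its end, in the units of the state.
- read_state(): the state, without advancing time (a new reading comes with each control period).
- get_image(name): name is "scene" or "side" or "wrist"; returns a dict with "color" (384x512x3 uint8, red, green, blue), "K" (3x3 intrinsics, pixels), "camera_from_world" (4x4, takes a point from world to camera coordinates). Camera axes: x right, y down, z forward; pixel columns grow to the right and rows downward; lengths in mm; the calibration is good to about 2 mm. A picture is of the moment at which its call begins. There is no depth.
- finish_job(): hands the job in; it is judged then, once.
Trained networks look in a picture, given as the dict that the camera call returned (one of the last four; its "shot" number tells which), for a name from the list of things; names that differ only in an ending like _2 or _b are one class to them, and where a whole thing is asked for, a point or a joint stands for the part that bears it (a point fixed in the world has none). Each returns a list of dicts, best first, with "confidence" (0 to 1); they miss things now and then, are a little off and sometimes report something else, mostly with a low value. They report only what shows in the picture. A call takes as long as a camera call.
- recognise(name, picture): "box" ([left, top, width, height] in pixels, round what is visible of it).
- masks_of(name, picture): "pixels" (384x512 bool, what is visible of it) and "box" ([left, top, width, height] in pixels, round what is visible of it).
The state is a dict: "t": time; "joint_positions": joint angles; "joint_vel": joint speeds; "joint_torque": joint torques, N m; "ee_pos": TCP position; "orientation": TCP orientation; "ft_force": force on the tool from outside, world axes, zero at the start; "wrist_torque": the same for the moment, N m; "grip_width": finger opening in mm; "grasp_force": force on a finger pad.
Only numpy, scipy, OpenCV 4.12 (cv2) and the standard library are available. Lean on these libraries where they do the work, as an engineer would, in place of code of your own. Each camera call takes 0.05 s, during which the arm holds its last target. There are 200 camera calls.

TASK

A delivery leaves as a closed full tray with a clean empty swap tray on top, strapped together. Slide the closed tray on the blue plate fully home into the corner of the two steel fences, then set the empty tray squarely on its lid, right way up with its foot seated in the recess of the lid, and let go of it. Finish holding the pair for the strap: with one firm diagonal push of the fingers on the empty tray (about 10 N down and 15 N towards each fence) press it against both fences and down on the plate, and keep pushing - the program ends while still pushing, with both trays home in the corner and square to the fences, and the other things on the table left where they are.

Things in the scene. Friction and masses are not known exactly. Their poses are not given: they have to be found in the camera images.
- corner (a point): where the inner faces of the two fences meet on the plate's top (18 mm above the table). Axes of the fixed fixture: +x points square into the back fence, -y square into the side fence, z up. The back fence's inner face is x = 0 of this frame, the side fence's y = 0; trays stand at negative x, positive y.
- base_plate: blue plastic plate 290x340x12 mm on rubber feet, its top 18 mm above the table, with grey strap channel inlays; origin at the centre of its top, same axes as corner, which lies at (+130, -150) mm from it
- back_fence: upright fence of smooth, slippery stainless sheet along the far edge of the plate, 290 mm long, 126 mm high over the plate, with a 34 mm strap gap; origin on its inner face at plate level; its normal is the x axis
- side_fence: upright stainless sheet fence along the right-hand edge of the plate (seen from the robot), 250 mm long, 126 mm high over the plate, with a 34 mm strap gap; origin on its inner face at plate level; rigid with the plate and the back fence
- closed_tray: white tray full of green pouches with a snapped-on white lid (stays on), about 0.56 kg, loose on the plate; origin under the centre of its foot, x across its width, z up. Widest at the lid's skirt: 211 (x) by 261 (y) mm, 56 to 66 mm up; walls lean in to a 169x219 mm foot. Home: origin at x = -105, y = +130 mm of corner; starts 20 to 50 mm short of it both ways, slightly turned.
- empty_tray: clean empty white tray, about 0.14 kg, loose on the table; origin under the centre of its foot, x across its 205 mm width, y along its 255 mm length, z up, 66 mm high; foot 169x219 mm, thin walls leaning out to the rim. Seated on the lid its origin is 65 mm above the closed tray's; touching both fences it lies at x = -102.5, y = +127.5 mm of corner.
- tie_tub: small white round tub, 70 mm across, 45 mm high, origin under its centre; a bystander
- steel_scoop: stainless scoop lying on the table, 206 mm long, origin under its middle; a bystander
- lid_recess (a point): centre of the floor of the lid's recess, 65 mm above the closed tray's origin: a flat 182x232 mm area inside a raised rim 3.5 mm higher, slippery; the empty tray's foot fits in it with about 6 mm of play each way
- rim_near (a point): top of the middle of the empty tray's -x rim, a good place to pinch: upright rim 8 mm thick all round (94.5 to 102.5 mm from the origin in x, 119.5 to 127.5 mm in y), 12 mm deep before an inner finger meets the leaning wall
- floor_corner (a point): the inside corner of the empty tray's floor (6 mm above its underside) at its +x -y end, which comes to lie next to the two fences; the walls rise and lean out 10 degrees from here, the rim is 60 mm higher
- probe_thermometer: white folding probe thermometer with its thin probe out, 32x232x20 mm, origin under its middle; a bystander

How it is judged:
By the outcome, as a careful person would: the job done as asked, in the order asked, and still so for the second after the job is handed in, while the arm keeps its last pose, push and grip.
It also fails if it takes over 67 s, if anything falls off the work surface, if the arm or the gripper's body presses on something with over 40 N, if the wrist force passes 120 N, or if a joint passes its speed limit or range.

## Working session

There is one attempt and no reset: what is moved stays moved. The work goes in short steps, Python scripts to look and compute and a tool call to move; the robot and the scene stay as the last step left them, time stands still between calls to the robot, and variables do not carry over. Pictures are saved under pics/ and viewed, at most 10 in all, crops included, and the job is handed in when it is done.

Besides the shell and the picture viewer there is one more tool, called after "Call:" as name(argument=value, ...) on one line, values as JSON. arm_command: Moves the arm, as the interface text tells. Its arguments: {"type":"object","properties":{"rows":{"type":"array","items":{"type":"number"}},"newtons":{"type":"number"}},"required":["rows"]}

```bash
mkdir -p pics; ls
python3 - <<'E'
from plant import *
import cv2,numpy as np
for n in ("scene","side"):
    p=get_image(n); cv2.imwrite(f"pics/{n}0.png",p["color"][:,:,::-1])
    np.savez(f"{n}0.npz",K=p["K"],T=p["camera_from_world"])
    print(n,p["K"].round(1).tolist(),p["camera_from_world"].round(3).tolist())
    for o in ("closed_tray","empty_tray","base_plate","back_fence","side_fence","tie_tub","steel_scoop","probe_thermometer"):
        r=recognise(o,p); print(o,[(np.round(d["box"]).tolist(),round(d["confidence"],2)) for d in r[:2]])
print(read_state())
E
```

```text
pics
scene [[471.7, 0.0, 255.7], [0.0, 471.7, 196.9], [0.0, 0.0, 1.0]] [[0.512, -0.859, 0.005, -199.566], [-0.603, -0.363, -0.71, 416.756], [0.612, 0.36, -0.704, 1518.689], [0.0, 0.0, 0.0, 1.0]]
closed_tray [([276.0, 198.0, 85.0, 69.0], 0.62)]
empty_tray [([177.0, 174.0, 80.0, 53.0], 0.83)]
base_plate [([262.0, 231.0, 110.0, 58.0], 0.6)]
back_fence []
side_fence [([346.0, 212.0, 34.0, 68.0], 0.84), ([264.0, 230.0, 111.0, 60.0], 0.19)]
tie_tub [([264.0, 174.0, 17.0, 16.0], 0.78)]
steel_scoop []
probe_thermometer [([239.0, 166.0, 25.0, 15.0], 0.45)]
side [[352.4, 0.0, 253.8], [0.0, 352.4, 189.2], [0.0, 0.0, 1.0]] [[-0.978, -0.208, 0.018, 580.31], [-0.088, 0.333, -0.939, 108.152], [0.189, -0.92, -0.344, 1068.457], [0.0, 0.0, 0.0, 1.0]]
closed_tray [([248.0, 158.0, 66.0, 40.0], 0.58)]
empty_tray [([229.0, 199.0, 87.0, 67.0], 0.91)]
base_plate [([235.0, 176.0, 89.0, 31.0], 0.55), ([249.0, 159.0, 67.0, 36.0], 0.28)]
back_fence [([234.0, 142.0, 26.0, 54.0], 0.62)]
side_fence [([260.0, 142.0, 64.0, 34.0], 0.8)]
tie_tub [([203.0, 200.0, 24.0, 20.0], 0.84), ([236.0, 142.0, 22.0, 52.0], 0.52)]
steel_scoop [([233.0, 300.0, 100.0, 24.0], 0.75)]
probe_thermometer [([209.0, 229.0, 15.0, 7.0], 0.49)]
{'t': 0.9, 'joint_positions': array([-4.89410817e+00,  7.46926633e+00,  8.52660758e+01,  5.44402371e-04,
        8.72622697e+01, -4.89333980e+00]), 'joint_vel': array([-0.03479609, -0.06431882, -0.10913535, -0.05259286, -0.06170167,
       -0.04541041]), 'joint_torque': array([ 1.57270465e-04, -5.69316137e+01, -5.00866663e+01,  3.24975042e-05,
        1.13103633e-03,  2.77638929e-05]), 'ee_pos': array([6.00014650e+02, 1.35818945e-02, 2.31328590e+02]), 'orientation': array([ 1.79997574e+02, -3.38090513e-04,  8.99992056e+01]), 'ft_force': array([-0.62550619, -0.75979608,  0.02329834]), 'wrist_torque': array([-0.03649152, -0.00601029, -0.03024018]), 'grasp_force': 0.0, 'grip_width': 85.9298681480481}
```

Run:
```python
import cv2,numpy as np
a=cv2.imread("pics/scene0.png");b=cv2.imread("pics/side0.png")
c=cv2.resize(a[150:300,160:400],(800,500),interpolation=cv2.INTER_CUBIC); cv2.imwrite("pics/s0c.png",c)
c=cv2.resize(b[130:335,190:345],(454,600),interpolation=cv2.INTER_CUBIC); cv2.imwrite("pics/d0c.png",c)
```

```text
(no output)
```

View pics/s0c.png

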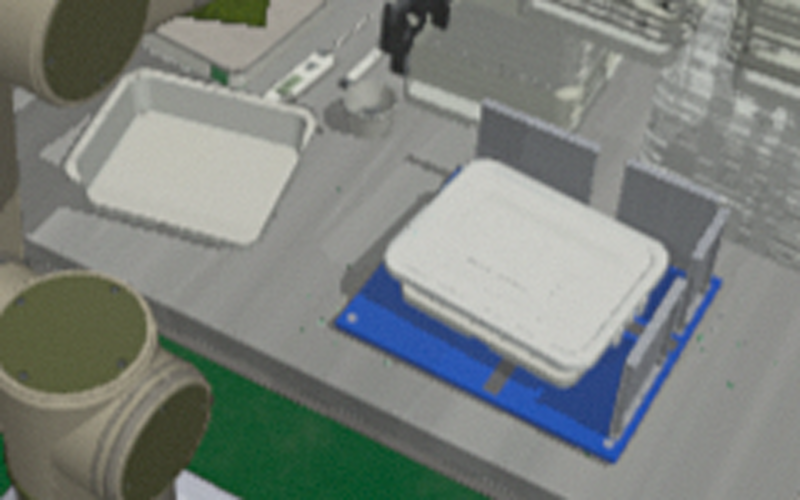

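View pics/d0c.png

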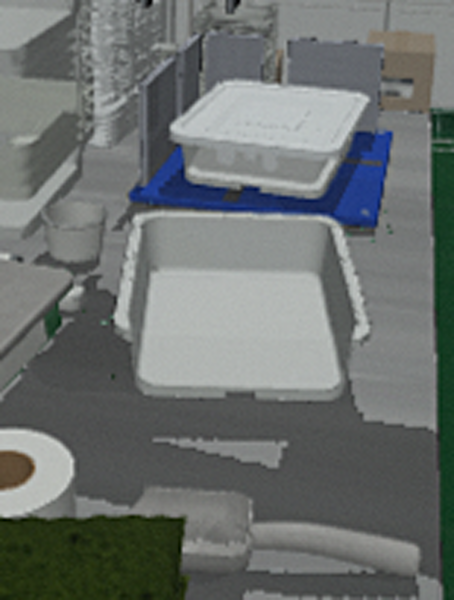

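```bash
cat > h.py <<'E'
import numpy as np,cv2
from scipy.optimize import least_squares
def proj(K,T,P):
    c=np.atleast_2d(P)@T[:3,:3].T+T[:3,3]; u=c@K.T; return u[:,:2]/u[:,2:]
def onplane(K,T,uv,z):
    uv=np.atleast_2d(uv); d=np.c_[uv,np.ones(len(uv))]@np.linalg.inv(K).T@T[:3,:3]; o=-T[:3,:3].T@T[:3,3]
    return o+d*((z-o[2])/d[:,2])[:,None]
def frame(x,y,yaw,P,z=0):
    a=np.radians(yaw);P=np.atleast_2d(P); return np.c_[x+np.cos(a)*P[:,0]-np.sin(a)*P[:,1],y+np.sin(a)*P[:,0]+np.cos(a)*P[:,1],P[:,2]+z]
def cam(n):
    f=np.load(n+"0.npz"); return f["K"],f["T"]
E
python3 - <<'E'
from h import *
from plant import *
S=cam("scene");D=cam("side")
s=lambda p:np.array(p)/3.3333+[160,150]
d=lambda p:np.array(p)/2.929+[190,130]
print("plate scene\n",onplane(*S,s([(332,322),(612,455),(722,278)]),18).round())
print("plate side\n",onplane(*D,d([(133,197),(375,222),(391,135)]),18).round())
print("empty rim scene z66\n",onplane(*S,s([(135,70),(318,122),(68,160),(248,243)]),66).round())
print("z0\n",onplane(*S,s([(248,243),(85,205)]),0).round())
print("empty side z66\n",onplane(*D,d([(135,215),(338,215),(362,335),(120,335)]),66).round())
print("z0\n",onplane(*D,d([(140,392),(342,392)]),0).round())
print("lid scene z84\n",onplane(*S,s([(475,160),(385,255),(565,362),(668,258)]),84).round())
p=get_image("wrist"); cv2.imwrite("pics/w0.png",p["color"][:,:,::-1])
np.savez("wrist0.npz",K=p["K"],T=p["camera_from_world"])
T=p["camera_from_world"];print("wrist cam at",(-T[:3,:3].T@T[:3,3]).round(),T[2,:3].round(2),T[0,:3].round(2),p["K"][0,0])
E
```

```text
plate scene
 [[ 381.  -22.   18.]
 [ 378. -356.   18.]
 [ 663. -368.   18.]]
plate side
 [[ 661.  -16.   18.]
 [ 383.  -11.   18.]
 [ 373. -336.   18.]]
empty rim scene z66
 [[567. 372.  66.]
 [604. 129.  66.]
 [397. 347.  66.]
 [396.  96.  66.]]
z0
 [[445. 129.   0.]
 [396. 329.   0.]]
empty side z66
 [[616. 149.  66.]
 [419.  98.  66.]
 [383. 341.  66.]
 [565. 386.  66.]]
z0
 [[556. 359.   0.]
 [395. 320.   0.]]
lid scene z84
 [[ 626.  -69.   84.]
 [ 445.  -51.   84.]
 [ 412. -280.   84.]
 [ 600. -317.   84.]]
wrist cam at [599.  72. 374.] [-0.   -0.28 -0.96] [ 1.  0. -0.] 312.01695779666784
```

View pics/w0.png

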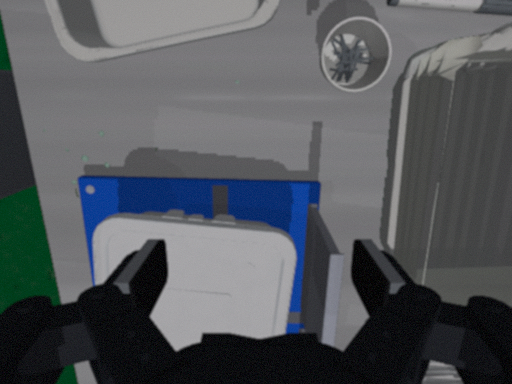

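Call:
arm_command(rows=[0,0,0,-0.95,-0.4,-0.5,0,0,0,0,-0.95,-0.4,-0.5,0,0,0,0,-0.95,-0.4,-0.5,0,0,0,0,-0.95,-0.4,-0.5,0,0,0,0,-0.95,-0.4,-0.5,0,0,0,0,0,0,0,0.5,0,0,0,0,0,0,1,0,0,0,0,0,0,1], newtons=30)

```text
t: 1.95
ee_pos: [520.1, -188.8, 330.3]
orientation: [-179.9, -0.1, 90.1]
ft_force: [-0.1, 0.1, -0.3]
grip_width: 32.1
grasp_force: 0.0
```

Run:
```python
from h import *
from plant import *
p=get_image("wrist"); im=p["color"][:,:,::-1]; cv2.imwrite("pics/w1raw.png",im)
cv2.imwrite("pics/w1.png",cv2.resize(im,(800,600),interpolation=cv2.INTER_CUBIC))
np.savez("wrist1_0.npz",K=p["K"],T=p["camera_from_world"]); print(read_state()["t"],read_state()["ee_pos"])
```

```text
2.0 [ 520.10275576 -188.81922935  330.34505715]
```

View pics/w1.png

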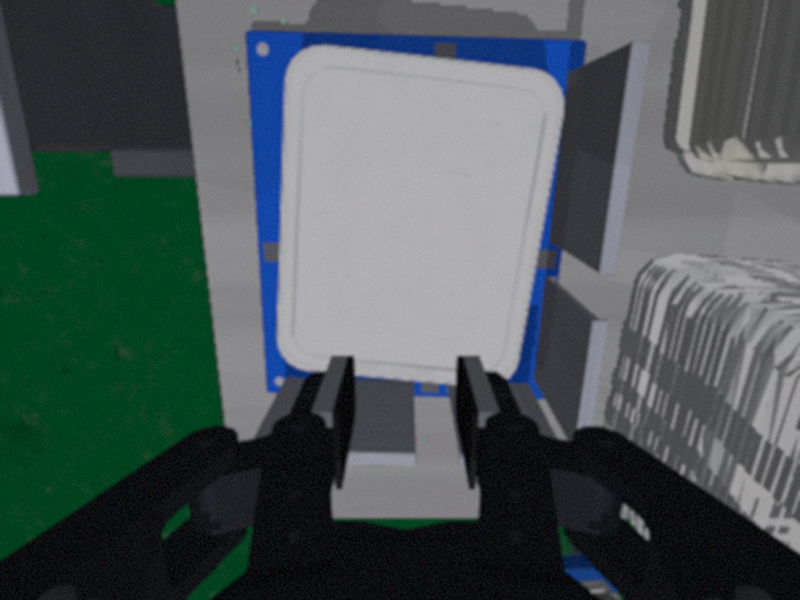

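Run:
```python
from h import *
W=cam("wrist1_"); w=lambda p:np.array(p)/1.5625
pl=w([(247,31),(585,42),(267,392),(543,397)])
print("plate",onplane(*W,pl,18).round(1).tolist())
print("fence top inner",onplane(*W,w([(628,45),(598,268),(598,320),(576,440)]),144).round(1).tolist())
lid=w([(288,44),(567,72),(276,368),(519,383)])
for z in(79,84):print("lid",z,onplane(*W,lid,z).round(1).tolist())
def fit(P,uv,z):
    f=lambda q:(proj(*W,frame(q[0],q[1],q[2],P,z))-uv).ravel()
    r=least_squares(f,[520,-190,0]);return r.x.round(2),r.fun.round(1)
print(fit(np.array([(-145,170,0),(145,170,0),(-145,-170,0),(145,-170,0)]),pl,18))
print(fit(np.array([(-105.5,130.5,0),(105.5,130.5,0),(-105.5,-130.5,0),(105.5,-130.5,0)]),lid,82))
# free-height check of lid with known size
f=lambda q:(proj(*W,frame(q[0],q[1],q[2],np.array([(-105.5,130.5,0),(105.5,130.5,0),(-105.5,-130.5,0),(105.5,-130.5,0)]),q[3]))-lid).ravel()
print(least_squares(f,[520,-190,0,60]).x)
```

```text
plate [[385.9, -21.8, 18.0], [671.2, -29.9, 18.0], [376.5, -358.7, 18.0], [662.7, -363.8, 18.0]]
fence top inner [[655.8, -55.7, 144.0], [653.2, -196.1, 144.0], [657.5, -234.3, 144.0], [651.6, -332.4, 144.0]]
lid 79 [[433.2, -43.2, 79.0], [639.6, -61.9, 79.0], [405.5, -302.8, 79.0], [621.0, -316.9, 79.0]]
lid 84 [[434.3, -44.1, 84.0], [638.1, -62.6, 84.0], [406.9, -300.5, 84.0], [619.7, -314.4, 84.0]]
(array([ 524.11, -194.61,   -1.48]), array([-1.9, -0.7,  1.8, -1.2, -1. ,  1.2,  1. ,  2.5]))
(array([ 524.88, -181.61,   -4.94]), array([-2.6, -1.2,  2.3, -1.5,  1.7,  0.8, -1.3,  3.5]))
[ 524.96830526 -181.76151817   -4.94047956   76.32180232]
```

Call:
arm_command(rows=[0,0,0,0.88,0.05,0.75,1,0,0,0,0.88,0.05,0.75,1,0,0,0,0.88,0.05,0.75,1,0,0,0,0.88,0.05,0.75,1,0,0,0.0167,0.88,0.05,0.75,1,0,0,0,0,0,0.97,1,0,0,0,0,0,0.97,1,0,0,0,0,0,0.97,1])

```text
t: 3.0
ee_pos: [529.6, -12.7, 63.2]
orientation: [-180.0, -0.0, 88.6]
ft_force: [-1.1, 0.2, -0.8]
grip_width: 0.1
grasp_force: 0.0
```

Call:
arm_command(rows=[0,0,0,-0.3,0,0,1,0,0,0,-0.25,0,0,1,0,0,0,-0.2,0,0,1,0,0,0,-0.16,0,0,1,0,0,0,-0.16,0,0,1,0,0,0,-0.14,0,0,1,0,0,0,-0.12,0,0,1,0,0,0,0,0,0,1])

```text
t: 4.0
ee_pos: [528.3, -67.0, 64.8]
orientation: [-180.0, -0.0, 88.5]
ft_force: [-1.1, 4.3, 2.2]
grip_width: -0.2
grasp_force: 2.1
```

Call:
arm_command(rows=[0,0,0,-0.04,0,0,1,0,0,0,-0.04,0,0,1,0,0,0,-0.04,0,0,1,0,0,0,-0.04,0,0,1,0,0,0,-0.03,0,0,1,0,0,0,-0.03,0,0,1,0,0,0,0,0,0,1,0,0,0,0,0,0,1])

```text
t: 5.0
ee_pos: [527.1, -68.6, 64.7]
orientation: [-179.8, -0.7, 88.6]
ft_force: [-6.5, 38.6, 13.7]
grip_width: 0.3
grasp_force: 19.0
```

Call:
arm_command(rows=[0,0,0,0.75,-0.2,0,1,0,0,0,0,-1,0,1,0,0,0,0,-1,0,1,0,0,0,0,-1,0,1,0,0,0,-0.9,-0.4,0,1,0,0,0,-1,0,0,1,0,0,0,-1,0,0,1,0,0,0,-1,0,0,1])

```text
t: 6.0
ee_pos: [380.7, -200.0, 64.9]
orientation: [180.0, 0.1, 88.5]
ft_force: [0.6, 0.2, -0.7]
grip_width: 0.1
grasp_force: 0.0
```

Clear; now push +x, first fast to near home, then gently.

Call:
arm_command(rows=[0,0,0,-0.1,0.25,0,1,0,0,0,-0.1,0.2,0,1,0,0,0,0,0.15,0,1,0,0,0,0,0.12,0,1,0,0,0,0,0.12,0,1,0,0,0,0,0.1,0,1,0,0,0,0,0.08,0,1,0,0,0,0,0,0,1])

```text
t: 7.0
ee_pos: [422.1, -207.2, 64.9]
orientation: [180.0, -0.0, 88.5]
ft_force: [0.7, -0.3, -1.1]
grip_width: 0.2
grasp_force: 0.1
```

Call:
arm_command(rows=[0,0,0,0,0.04,0,1,0,0,0,0,0.04,0,1,0,0,0,0,0.04,0,1,0,0,0,0,0.03,0,1,0,0,0,0,0.03,0,1,0,0,0,0,0.02,0,1,0,0,0,0,0,0,1,0,0,0,0,0,0,1])

```text
t: 8.0
ee_pos: [428.8, -208.0, 64.7]
orientation: [-179.9, 0.0, 88.5]
ft_force: [-7.7, -2.9, 2.5]
grip_width: -0.5
grasp_force: 3.7
```

Call:
arm_command(rows=[0,0,0,0,0.06,0,1,0,0,0,0,0.06,0,1,0,0,0,0,0.06,0,1,0,0,0,0,0.06,0,1,0,0,0,0,0.04,0,1,0,0,0,0,0.02,0,1,0,0,0,0,0,0,1,0,0,0,0,0,0,1])

```text
t: 9.0
ee_pos: [430.3, -207.5, 63.0]
orientation: [-178.6, -0.1, 88.5]
ft_force: [-63.9, -0.4, 39.8]
grip_width: -0.0
grasp_force: 33.0
```

Call:
arm_command(rows=[0,0,0,0,-1,0,1,0,0,0,0,0,-0.95,1,0,0,0,0,0,-0.95,1,0,0,0,0.1,0.6,-0.95,1,0,0,0,0.1,0.6,-0.95,1,0,0,0,0.1,0.6,-0.95,1,0,0,0,0.1,0.6,-0.95,1,0,0,0,0.1,0.6,-0.95,1])

```text
t: 10.0
ee_pos: [523.4, -189.6, 332.4]
orientation: [179.9, 0.0, 88.5]
ft_force: [-0.2, 0.6, -0.5]
grip_width: -0.1
grasp_force: 0.0
```

Run:
```python
from h import *
from plant import *
p=get_image("wrist"); im=p["color"][:,:,::-1]; cv2.imwrite("pics/w2raw.png",im)
cv2.imwrite("pics/w2.png",cv2.resize(im[:260,130:450],(800,600*13//12),interpolation=cv2.INTER_CUBIC)[:600])
np.savez("wrist2_0.npz",K=p["K"],T=p["camera_from_world"]); print(read_state()["t"],read_state()["ee_pos"])
```

```text
10.05 [ 526.68135578 -189.63373359  338.18234869]
```

View pics/w2.png

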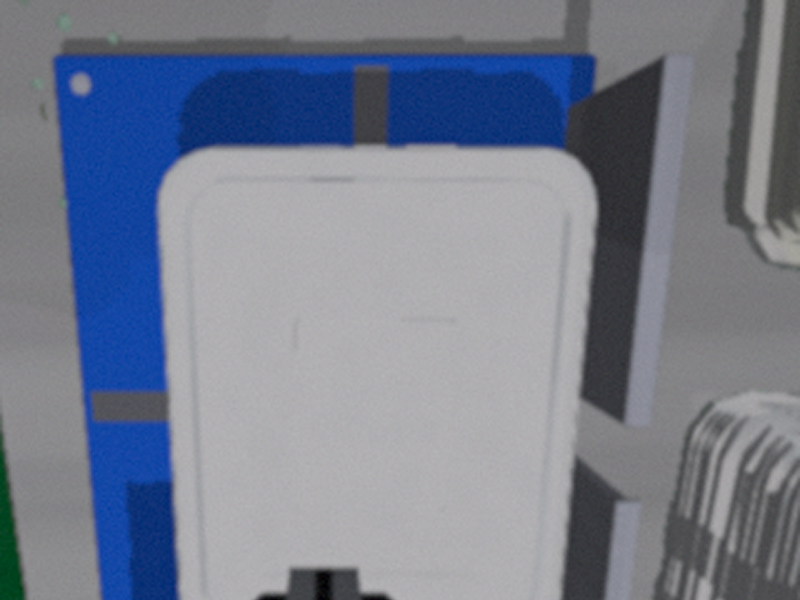

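Run:
```python
from h import *
W=cam("wrist2_"); w=lambda p:np.array(p)/2.5+[130,0]
r=lambda a:a.round(1).tolist()
print("plate",r(onplane(*W,w([(55,58),(595,57),(99,560)]),18)))
print("lid",r(onplane(*W,w([(159,147),(598,149),(178,500),(569,500)]),80)))
print("fence top",r(onplane(*W,w([(663,60),(625,420)]),144)))
```

```text
plate [[385.8, -22.8, 18.0], [671.6, -29.7, 18.0], [378.4, -309.8, 18.0]]
lid [[448.9, -74.7, 80.0], [656.0, -81.0, 80.0], [444.1, -250.3, 80.0], [653.3, -255.8, 80.0]]
fence top [[657.3, -55.7, 144.0], [654.5, -197.3, 144.0]]
```

Call:
arm_command(rows=[0,0,0,0.8,0.12,0.75,1,0,0,0,0.8,0.12,0.75,1,0,0,0,0.8,0.12,0.75,1,0,0,0,0.8,0.12,0.75,1,0,0,0,0.8,0.12,0.75,1,0,0,0,0,0,1,1,0,0,0,0,0,1,1,0,0,0,0,0,1,1])

```text
t: 11.05
ee_pos: [550.8, -30.2, 59.9]
orientation: [179.9, -0.0, 88.5]
ft_force: [0.3, 0.6, 0.8]
grip_width: 0.1
grasp_force: 0.0
```

Call:
arm_command(rows=[0,0,0,-0.2,0,0,1,0,0,0,-0.2,0,0,1,0,0,0,-0.2,0,0,1,0,0,0,-0.15,0,0,1,0,0,0,-0.1,0,0,1,0,0,0,-0.05,0,0,1,0,0,0,-0.04,0,0,1,0,0,0,0,0,0,1])

```text
t: 12.05
ee_pos: [549.4, -67.9, 60.9]
orientation: [180.0, -0.0, 88.5]
ft_force: [1.3, 3.8, 1.5]
grip_width: -0.0
grasp_force: 1.2
```

Call:
arm_command(rows=[0,0,0,-0.02,0,0,1,0,0,0,-0.02,0,0,1,0,0,0,-0.02,0,0,1,0,0,0,-0.02,0,0,1,0,0,0,-0.02,0,0,1,0,0,0,-0.02,0,0,1,0,0,0,0,0,0,1,0,0,0,0,0,0,1])

```text
t: 13.05
ee_pos: [549.3, -72.5, 60.9]
orientation: [180.0, -0.0, 88.5]
ft_force: [0.3, 4.7, 2.0]
grip_width: 0.2
grasp_force: 2.6
```

Call:
arm_command(rows=[0,0,0,-0.02,0,0,1,0,0,0,-0.02,0,0,1,0,0,0,-0.02,0,0,1,0,0,0,-0.02,0,0,1,0,0,0,-0.02,0,0,1,0,0,0,0,0,0,1,0,0,0,0,0,0,1,0,0,0,0,0,0,1])

```text
t: 14.05
ee_pos: [549.5, -72.7, 60.9]
orientation: [180.0, -0.4, 88.6]
ft_force: [2.0, 22.7, 4.2]
grip_width: -0.2
grasp_force: 11.4
```

Call:
arm_command(rows=[0,0,0,0.8,0,0,1,0,0,0,1,-0.24,-0.95,1,0,0,0,1,-0.24,-0.95,0.7,0,0,0,1,-0.24,-0.95,0.7,0,0,0,1,-0.24,-0.95,0.7,0,0,0,1,-0.24,-0.95,0.7,0,0,0,1,-0.24,-0.95,0.7,0,0,0,1,-0.24,-0.95,0.7])

```text
t: 15.05
ee_pos: [489.9, 237.3, 328.0]
orientation: [180.0, 0.1, 88.5]
ft_force: [0.8, 0.0, -0.6]
grip_width: 25.6
grasp_force: 0.0
```

Run:
```python
from h import *
from plant import *
p=get_image("wrist"); im=p["color"][:,:,::-1]; cv2.imwrite("pics/w3raw.png",im)
cv2.imwrite("pics/w3.png",cv2.resize(im,(800,600),interpolation=cv2.INTER_CUBIC))
np.savez("wrist3_0.npz",K=p["K"],T=p["camera_from_world"]); print(read_state()["t"],read_state()["ee_pos"])
```

```text
15.1 [490.03010686 242.12498509 334.10272383]
```

View pics/w3.png

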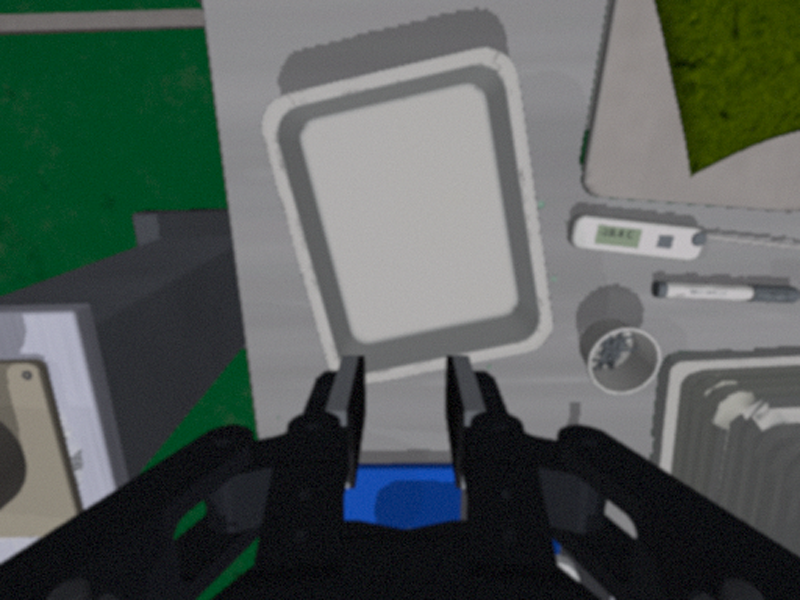

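Run:
```python
from h import *
W=cam("wrist3_"); w=lambda p:np.array(p)/1.5625
def X(a,b,c,d):
    h=lambda p:np.array([*p,1.]); q=np.cross(np.cross(h(a),h(b)),np.cross(h(c),h(d))); return q[:2]/q[2]
L=((264,130),(326,350));T=((290,96),(490,47));R=((517,80),(552,322));B=((365,381),(535,344))
uv=w([X(*L,*T),X(*T,*R),X(*L,*B),X(*R,*B)])
P=np.array([(-102.5,127.5,0),(102.5,127.5,0),(-102.5,-127.5,0),(102.5,-127.5,0)])
print(onplane(*W,uv,66).round(1).tolist())
f=lambda q:(proj(*W,frame(q[0],q[1],q[2],P,q[3]))-uv).ravel()
r=least_squares(f,[496,245,10,50]);print(r.x.round(2),r.fun.round(1))
g=lambda q:(proj(*W,frame(q[0],q[1],q[2],P,66))-uv).ravel()
r=least_squares(g,[496,245,10]);print(r.x.round(2),r.fun.round(1))
print("rim_near",frame(*r.x,[(-98.5,0,66)]).round(1), onplane(*W,w([(298,250),(303,250)]),66).round(1).tolist())
# second view: side camera
S=cam("side");d=lambda p:np.array(p)/2.929+[190,130]
g=lambda q:np.r_[(proj(*W,frame(q[0],q[1],q[2],P,q[3]))-uv).ravel(),(proj(*S,frame(q[0],q[1],q[2],P,q[3]))-d([(362,335),(135,213),(338,213),(120,335)])[[1,0,2,3]][[3,2,1,0]]).ravel()*0]
```

```text
[[377.1, 345.2, 66.0], [573.6, 383.9, 66.0], [422.9, 100.4, 66.0], [620.4, 141.9, 66.0]]
[498.84 241.08  11.04  55.5 ] [-0.3 -0.4 -0.6 -0.   1.  -0.8  0.   1.3]
[498.68 241.54  11.04] [-3.  -1.6  1.2 -2.3 -0.1  2.3  2.1  3.9]
rim_near [[402.  222.7  66. ]] [[398.9, 229.3, 66.0], [403.1, 229.1, 66.0]]
```

Call:
arm_command(rows=[0,0,-0.07,0,0,0.7,0.5,0,0,-0.07,0,0,0.7,0.5,0,0,0,-0.01,-0.453,0.7,0.5,0,0,0,-0.01,-0.453,0.7,0.5,0,0,0,-0.01,-0.453,0.7,0.5,0,0,0,-0.01,-0.453,0.7,0.5,0,0,0,-0.01,-0.453,0.7,0.5,0,0,0,0,0,0.5,0.5])

```text
t: 16.1
ee_pos: [400.2, 216.2, 109.0]
orientation: [-179.9, 0.1, 101.1]
ft_force: [0.1, 0.3, -0.3]
grip_width: 42.8
grasp_force: 0.0
```

Run:
```python
from h import *
from plant import *
p=get_image("wrist"); im=p["color"][:,:,::-1]
cv2.imwrite("pics/w4.png",cv2.resize(im,(640,480),interpolation=cv2.INTER_CUBIC))
np.savez("wrist4_0.npz",K=p["K"],T=p["camera_from_world"]); s=read_state();print(s["t"],s["ee_pos"],s["orientation"],s["grip_width"])
print("rim pts",proj(p["K"],p["camera_from_world"],frame(498.68,241.54,11.04,[(-102.5,0,66),(-94.5,0,66),(-102.5,60,66),(-94.5,60,66)])).round()*1.25)
print("tcp",proj(p["K"],p["camera_from_world"],s["ee_pos"])*1.25)
```

```text
16.15 [399.32128403 215.71882664 106.6357003 ] [-1.79739669e+02  1.03588973e-01  1.01090178e+02] 42.496299404559814
rim pts [[323.75 255.  ]
 [338.75 255.  ]
 [323.75 132.5 ]
 [340.   132.5 ]]
tcp [[322.92110036 302.40232261]]
```

View pics/w4.png

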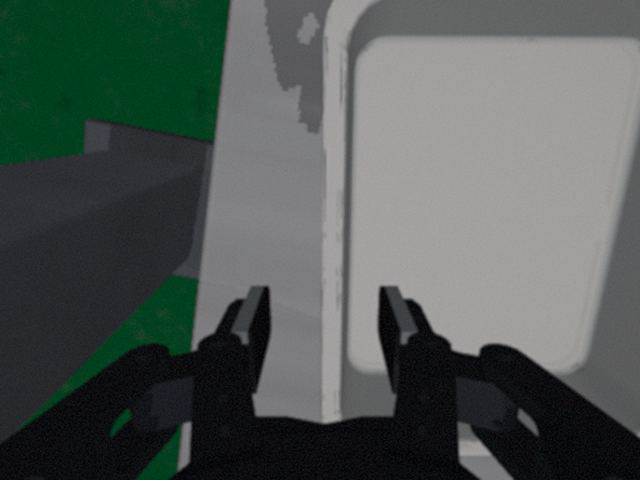

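Call:
arm_command(rows=[0,0,0,0.16,0.09,0.4,0.5,0,0,0,0,0,0.4,0.5,0,0,0,0,0,0.3,0.5,0,0,0,0,0,0.165,0.5,0,0,0,0,0,0,1,0,0,0,0,0,0,1,0,0,0,0,0,0,1,0,0,0,0,0,0,1], newtons=40)

```text
t: 17.15
ee_pos: [404.3, 224.5, 60.8]
orientation: [179.9, -0.0, 101.1]
ft_force: [-0.9, 0.3, 1.5]
grip_width: 6.2
grasp_force: 40.5
```

Call:
arm_command(rows=[0,0,0,0,0,0,0.7,0,0,0,0,0,0,0.7,0,0,0,0,0,0.1,0.7,0,0,0,0,0,0,0.7,0,0,0,0,0,0,1,0,0,0,0,0,0,1,0,0,0,0,0,0,1,0,0,0,0,0,0,1])

```text
t: 18.15
ee_pos: [404.0, 224.3, 56.3]
orientation: [180.0, -0.0, 101.1]
ft_force: [-0.3, -0.2, -0.8]
grip_width: 6.8
grasp_force: 41.0
```

Call:
arm_command(rows=[0,0,0,0,0,-0.25,1,0,0,0,0,0,-0.5,1,0,0,0,0,0,-0.75,1,0,0,0,0,0,-0.75,1,0,0,0.035,-0.3,0,-0.75,1,0,0,0.035,-0.6,0,-0.75,1,0,0,0.035,-0.6,0,-0.75,1,0,0,0.035,-0.6,0,-0.5,1])

```text
t: 19.15
ee_pos: [412.5, 140.3, 258.6]
orientation: [179.9, -0.0, 88.4]
ft_force: [0.7, -0.2, -2.1]
grip_width: 6.7
grasp_force: 40.9
```

Call:
arm_command(rows=[0,0,0,-0.7,0.144,0,1,0,0,0,-1,0.144,0,1,0,0,0,-1,0.144,0,1,0,0,0,-1,0.144,0,1,0,0,0,-1,0.144,0,1,0,0,0,-1,0.144,0,1,0,0,0,-0.8,0.144,0,1,0,0,0,-0.6,0.144,0,1])

```text
t: 20.15
ee_pos: [450.7, -145.6, 256.9]
orientation: [180.0, 0.0, 88.4]
ft_force: [-0.6, 0.1, -1.4]
grip_width: 6.7
grasp_force: 40.9
```

Call:
arm_command(rows=[0,0,0,-0.5,0,0.3,1,0,0,0,-0.4,0,0.3,1,0,0,0,-0.3,0,0.2,1,0,0,0,-0.2,0,0.2,1,0,0,0,0,0,0,1,0,0,0,0,0,0,1,0,0,0,0,0,0,1,0,0,0,0,0,0,1])

```text
t: 21.15
ee_pos: [449.7, -200.0, 216.7]
orientation: [180.0, 0.0, 88.5]
ft_force: [0.1, 0.2, -1.0]
grip_width: 6.8
grasp_force: 40.9
```

Run:
```python
from h import *
from plant import *
s=read_state();print(s["t"],s["ee_pos"],s["orientation"],s["ft_force"])
p=get_image("wrist"); im=p["color"][:,:,::-1]
cv2.imwrite("pics/w5.png",cv2.resize(im,(800,600),interpolation=cv2.INTER_CUBIC))
np.savez("wrist5_0.npz",K=p["K"],T=p["camera_from_world"])
```

```text
21.15 [ 449.66596862 -200.00601436  216.70606138] [1.79963933e+02 1.61329076e-02 8.85268032e+01] [ 0.14025427  0.15127251 -1.03146073]
```

View pics/w5.png

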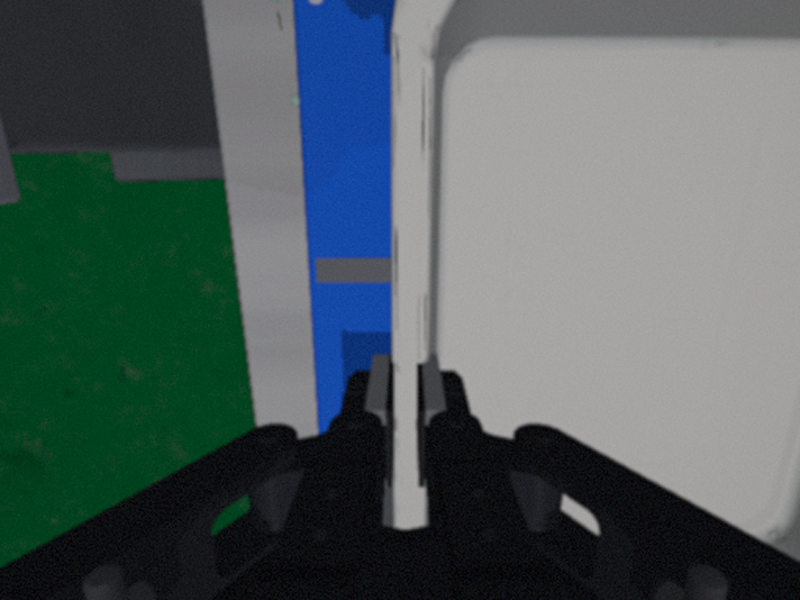

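```bash
cat > chk.py <<'E'
from h import *
from plant import *
RIM=np.array([(a*102.5,b*127.5,h) for a in(-1,1) for b in(-1,1) for h in(54,66)]+[(a*84.5,b*109.5,0) for a in(-1,1) for b in(-1,1)],float)
def pred(p,x,y,yaw,z,pitch=0):
    P=RIM.copy(); g=np.array([-98.5,0,66]); c,s=np.cos(pitch),np.sin(pitch)
    Q=P-g; Q=np.c_[c*Q[:,0]+s*Q[:,2],Q[:,1],-s*Q[:,0]+c*Q[:,2]]+g
    u=proj(p["K"],p["camera_from_world"],frame(x,y,yaw,Q,z)); return np.r_[u.min(0),u.max(0)].round(1)
def check(x,y,yaw,z,tag,cl=None):
    for n in("side","scene"):
        p=get_image(n); cv2.imwrite(f"pics/{tag}_{n}.png",p["color"][:,:,::-1])
        for m in masks_of("empty_tray",p)[:2]:
            yy,xx=np.nonzero(m["pixels"]); print(n,"mask",xx.min(),yy.min(),xx.max()+1,yy.max()+1,round(m["confidence"],2))
        for t in(0,3,6): print(" pred pitch",t,pred(p,x,y,yaw,z,np.radians(t)))
E
python3 - <<'E'
from chk import *
s=read_state(); e=s["ee_pos"]; yaw=s["orientation"][2]-90
o=frame(e[0],e[1],yaw,[(98.5,-1.2,0)])[0]; print(o)
check(o[0],o[1],yaw,e[2]-56.3,"hold")
E
```

```text
[ 548.05558322 -203.79455972    0.        ]
side mask 244 123 308 156 0.69
 pred pitch 0 [242.3 121.5 310.1 155.2]
 pred pitch 3 [242.4 124.1 310.1 155.5]
 pred pitch 6 [242.6 124.4 310.2 156.9]
scene mask 287 174 372 236 0.96
 pred pitch 0 [283.3 167.  376.8 238.3]
 pred pitch 3 [283.2 169.2 376.2 239.1]
 pred pitch 6 [283.1 171.5 375.6 239.8]
```

Call:
arm_command(rows=[0,0,0,-0.143,-0.02,0.3,1,0,0,0,-0.1,0,0.4,1,0,0,0,0,0,0.4,1,0,0,0,0,0,0.3,1,0,0,0,0,0,0.2,1,0,0,0,0,0,0.15,1,0,0,0,0,0,0,1,0,0,0,0,0,0,1])

```text
t: 22.4
ee_pos: [448.7, -210.1, 146.8]
orientation: [180.0, 0.0, 88.5]
ft_force: [-0.5, -1.3, -1.6]
grip_width: 6.6
grasp_force: 40.9
```

Call:
arm_command(rows=[0,0,0,0,0,0.03,1,0,0,0,0,0,0.03,1,0,0,0,0,0,0.03,1,0,0,0,0,0,0.03,1,0,0,0,0,0,0.03,1,0,0,0,0,0,0.03,1,0,0,0,0,0,0,1,0,0,0,0,0,0,1])

```text
t: 23.4
ee_pos: [448.4, -209.9, 139.2]
orientation: [180.0, 0.0, 88.5]
ft_force: [-0.3, 0.2, -0.8]
grip_width: 6.6
grasp_force: 41.0
```

Call:
arm_command(rows=[0,0,0,0,0,0.02,1,0,0,0,0,0,0.02,1,0,0,0,0,0,0.01,1,0,0,0,0,0,0,1,0,0,0,0,0,0,1,0,0,0,0,0,0,1,0,0,0,0,0,0,1,0,0,0,0,0,0,1])

```text
t: 24.4
ee_pos: [448.8, -210.2, 139.0]
orientation: [179.9, 0.0, 88.5]
ft_force: [-6.0, 2.7, 12.9]
grip_width: 6.8
grasp_force: 42.7
```

Call:
arm_command(rows=[0,0,0,0,0,-0.04,1,0,0,0,0,0,0,1,0,0,0,0,0,0,0.8,0,0,0,0,0,0,0.6,0,0,0,0,0,0,0.6,0,0,0,0,0,-0.4,0.6,0,0,0,0,0,-0.8,0.6,0,0,0,0,0,-0.8,0.6])

```text
t: 25.4
ee_pos: [448.4, -209.9, 220.7]
orientation: [180.0, 0.0, 88.5]
ft_force: [0.9, -0.8, -0.2]
grip_width: 34.2
grasp_force: 0.0
```

Run:
```python
from chk import *
s=read_state(); e=s["ee_pos"]; print(e,s["t"])
o=frame(448.8,-210.2,-1.5,[(98.5,-1.2,0)])[0]; print(o)
check(o[0],o[1],-1.5,83,"placed")
p=get_image("wrist"); im=p["color"][:,:,::-1]
cv2.imwrite("pics/w6.png",cv2.resize(im,(800,600),interpolation=cv2.INTER_CUBIC))
np.savez("wrist6_0.npz",K=p["K"],T=p["camera_from_world"])
```

```text
[ 448.39227047 -209.92682054  220.65250486] 25.4
[ 547.23483417 -213.9780182     0.        ]
side mask 246 141 309 176 0.95
side mask 204 199 226 220 0.67
 pred pitch 0 [243.  140.  309.1 176.2]
 pred pitch 3 [243.1 142.5 309.1 176.5]
 pred pitch 6 [243.3 143.3 309.2 177.2]
scene mask 289 187 372 253 0.7
 pred pitch 0 [284.7 183.5 375.4 254.1]
 pred pitch 3 [284.6 185.6 374.8 254.9]
 pred pitch 6 [284.5 187.7 374.2 255.7]
```

View pics/w6.png

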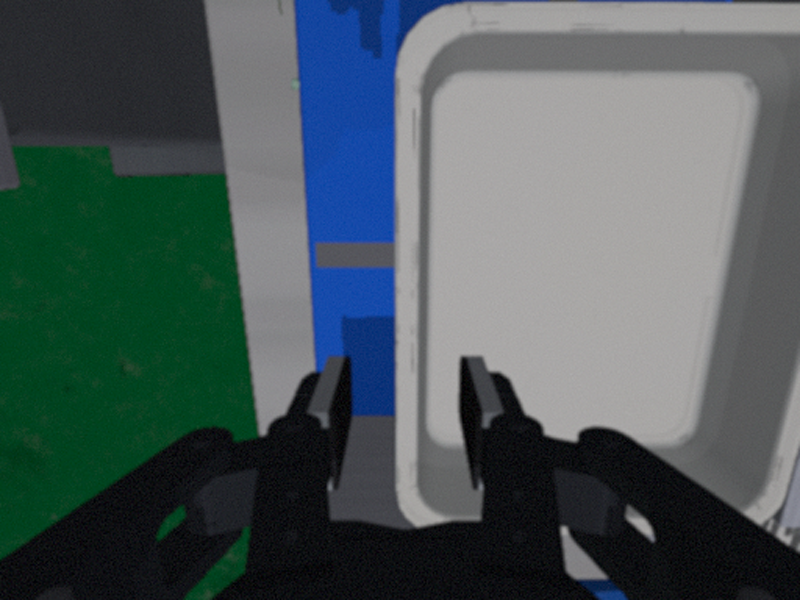

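Call:
arm_command(rows=[0,0,0,-0.513,0.935,0,1,0,0,0,-0.513,0.935,0,1,0,0,0,-0.513,0.935,0,1,0,0,0,-0.513,0.935,0.5,1,0,0,0,0,0,0.75,1,-0.056,-0.056,0,0,0,0,1,-0.056,-0.056,0,0,0,0,1,0,0,0,0,0,0,1], newtons=60)

```text
t: 26.65
ee_pos: [592.9, -293.4, 165.0]
orientation: [170.2, 9.9, 87.7]
ft_force: [-0.2, 1.3, -0.8]
grip_width: 0.2
grasp_force: 0.0
```

```bash
cat > mv.py <<'E'
import sys,numpy as np
from plant import *
from scipy.spatial.transform import Rotation as R
# desired fixture-frame displacement (mm) -> tool units
s=read_state(); T=R.from_euler("xyz",s["orientation"],degrees=True); F=R.from_euler("z",-1.5,degrees=True)
c=np.array([649.5,-347.2,18])
print("t",s["t"],"fixture pos",F.inv().apply(s["ee_pos"]-c).round(1),"force fix",F.inv().apply(s["ft_force"]).round(1),"tool z (fix)",F.inv().apply(T.apply([0,0,1])).round(3))
print("per 10mm fixture x,y,z in tool units:\n",(T.inv().apply(F.apply(np.eye(3)*10))/40).round(3))
E
python3 mv.py
```

```text
t 26.65 fixture pos [-58.   52.3 147. ] force fix [-0.2  1.3 -0.8] tool z (fix) [ 0.169 -0.171 -0.971]
per 10mm fixture x,y,z in tool units:
 [[ 0.003  0.246  0.042]
 [ 0.246  0.004 -0.043]
 [-0.043  0.042 -0.243]]
```

Call:
arm_command(rows=[0,0,0,0.055,-0.054,0.311,1,0,0,0,0.055,-0.054,0.311,1,0,0,0,0.055,-0.054,0.311,1,0,0,0,0.055,-0.054,0.311,1,0,0,0,0.055,-0.054,0.311,1,0,0,0,-0.081,0.081,0.028,1,0,0,0,-0.081,0.081,0.028,1,0,0,0,0,0,0,1])

```text
t: 27.65
ee_pos: [603.4, -303.6, 105.8]
orientation: [169.7, 10.1, 87.6]
ft_force: [0.1, 0.1, -0.2]
grip_width: 0.1
grasp_force: 0.0
```

```bash
python3 mv.py
```

```text
t 27.65 fixture pos [-47.2  42.4  87.8] force fix [ 0.1  0.1 -0.2] tool z (fix) [ 0.176 -0.175 -0.969]
per 10mm fixture x,y,z in tool units:
 [[ 0.004  0.246  0.044]
 [ 0.246  0.004 -0.044]
 [-0.044  0.044 -0.242]]
```

Call:
arm_command(rows=[0,0,0,0.018,-0.018,0.097,1,0,0,0,0.018,-0.018,0.097,1,0,0,0,0,0,0,1,0,0,0,0,0,0,1,0,0,0,0.004,-0.004,0.024,1,0,0,0,0.004,-0.004,0.024,1,0,0,0,0,0,0,1,0,0,0,0,0,0,1])

```text
t: 28.65
ee_pos: [602.6, -302.9, 94.7]
orientation: [169.8, 10.0, 87.6]
ft_force: [0.8, 0.1, -0.5]
grip_width: 0.1
grasp_force: 0.0
```

```bash
python3 mv.py|head -1
```

```text
t 28.65 fixture pos [-48.   43.   76.7] force fix [ 0.8  0.1 -0.5] tool z (fix) [ 0.174 -0.174 -0.969]
```

Call:
arm_command(rows=[0,0,0,-0.032,0.032,0.0117,1,0,0,0,-0.032,0.032,0.0117,1,0,0,0,-0.032,0.032,0.0117,1,0,0,0,-0.032,0.032,0.0117,1,0,0,0,-0.032,0.032,0.0117,1,0,0,0,-0.032,0.032,0.0117,1,0,0,0,0,0,0,1,0,0,0,0,0,0,1])

```text
t: 29.65
ee_pos: [610.3, -311.0, 94.6]
orientation: [169.8, 10.0, 87.6]
ft_force: [-0.4, -0.6, -0.1]
grip_width: -0.2
grasp_force: 0.0
```

```bash
python3 mv.py|head -1
```

```text
t 29.65 fixture pos [-40.2  35.2  76.6] force fix [-0.4 -0.6 -0.1] tool z (fix) [ 0.174 -0.174 -0.969]
```

Not yet; another 8 mm each way.

Call:
arm_command(rows=[0,0,0,-0.032,0.032,0.0117,1,0,0,0,-0.032,0.032,0.0117,1,0,0,0,-0.032,0.032,0.0117,1,0,0,0,-0.032,0.032,0.0117,1,0,0,0,-0.032,0.032,0.0117,1,0,0,0,-0.032,0.032,0.0117,1,0,0,0,0,0,0,1,0,0,0,0,0,0,1])

```text
t: 30.65
ee_pos: [617.8, -318.5, 94.5]
orientation: [169.9, 10.0, 87.6]
ft_force: [-3.9, 4.6, 4.4]
grip_width: -0.1
grasp_force: 2.3
```

```bash
python3 mv.py|head -1
```

```text
t 30.65 fixture pos [-32.5  27.8  76.5] force fix [-4.   4.5  4.4] tool z (fix) [ 0.173 -0.173 -0.97 ]
```

Call:
arm_command(rows=[0,0,0,-0.016,0.016,0.006,1,0,0,0,-0.016,0.016,0.006,1,0,0,0,-0.016,0.016,0.006,1,0,0,0,-0.016,0.016,0.006,1,0,0,0,-0.016,0.016,0.006,1,0,0,0,-0.016,0.016,0.006,1,0,0,0,0,0,0,1,0,0,0,0,0,0,1])

```text
t: 31.65
ee_pos: [618.7, -318.8, 94.0]
orientation: [170.3, 9.6, 87.8]
ft_force: [-31.1, 27.9, 26.0]
grip_width: 0.1
grasp_force: 9.2
```

```bash
python3 mv.py|head -1
```

```text
t 31.65 fixture pos [-31.5  27.5  76. ] force fix [-31.8  27.   26. ] tool z (fix) [ 0.166 -0.167 -0.972]
```

Call:
arm_command(rows=[0,0,0,0.018,-0.023,-0.007,1,0,0,0,0.018,-0.023,-0.007,1,0,0,0,0,0,0,1,0,0,0,0,0,0,1,0,0,0,0,0,0,1,0,0,0,0,0,0,1,0,0,0,0,0,0,1,0,0,0,0,0,0,1])

```text
t: 32.65
ee_pos: [618.6, -318.8, 94.2]
orientation: [170.1, 9.8, 87.7]
ft_force: [-16.0, 16.5, 14.8]
grip_width: 0.0
grasp_force: 7.2
```

```bash
python3 mv.py|head -1
```

```text
t 32.65 fixture pos [-31.6  27.6  76.2] force fix [-16.4  16.   14.8] tool z (fix) [ 0.17  -0.17  -0.971]
```

Call:
arm_command(rows=[0,0,0,-0.0026,0.0026,-0.0145,1,0,0,0,0,0,0,1,0,0,0,0,0,0,1,0,0,0,0,0,0,1,0,0,0,0,0,0,1,0,0,0,0,0,0,1,0,0,0,0,0,0,1,0,0,0,0,0,0,1])

```text
t: 33.65
ee_pos: [618.6, -318.8, 94.3]
orientation: [170.1, 9.8, 87.7]
ft_force: [-13.2, 15.6, 10.8]
grip_width: -0.2
grasp_force: 6.5
```

```bash
python3 mv.py|head -1
python3 - <<'E'
from chk import *
o=frame(649.5,-347.2,-1.5,[(-102.5,127.5,0)])[0]; print(o)
check(o[0],o[1],-1.5,83,"fin")
p=get_image("wrist")["color"][:,:,::-1]
a=cv2.imread("pics/fin_scene.png")[160:300,260:400];b=cv2.imread("pics/fin_side.png")[110:220,225:335]
rs=lambda i,w,h:cv2.resize(i,(w,h),interpolation=cv2.INTER_CUBIC)
cv2.imwrite("pics/fin.png",np.hstack([np.vstack([rs(a,300,300),rs(b,300,300)]),rs(p[:,40:360],500,600)]))
E
```

```text
t 33.65 fixture pos [-31.6  27.6  76.3] force fix [-13.6  15.3  10.8] tool z (fix) [ 0.17  -0.17  -0.971]
[ 550.3726851  -217.06055386    0.        ]
side mask 246 142 307 175 0.61
 pred pitch 0 [242.4 139.8 308.3 175.9]
 pred pitch 3 [242.5 142.3 308.3 176.1]
 pred pitch 6 [242.7 143.1 308.4 176.9]
scene mask 290 186 374 252 0.62
 pred pitch 0 [285.9 183.3 376.5 253.9]
 pred pitch 3 [285.8 185.4 376.  254.7]
 pred pitch 6 [285.7 187.5 375.3 255.4]
```

View pics/fin.png

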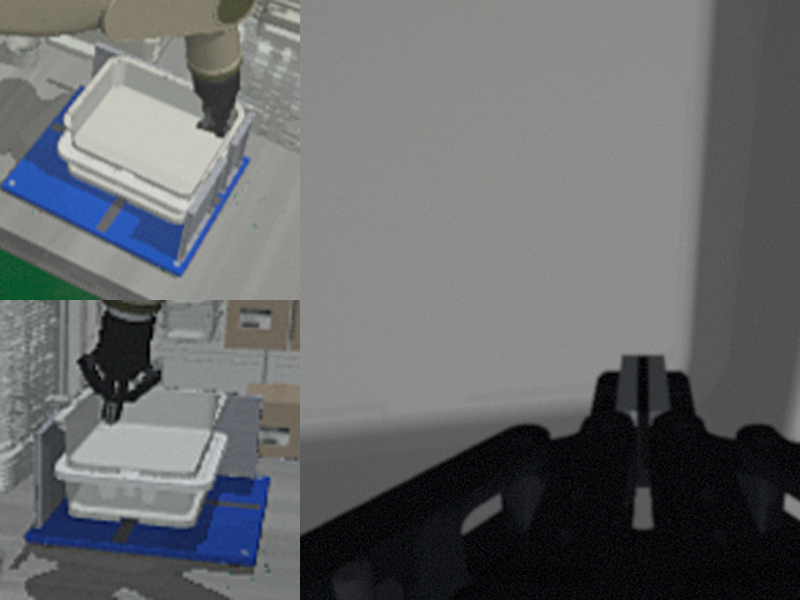

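Call:
arm_command(rows=[0,0,0,0,0.007,0.001,1,0,0,0,0,0,0,1,0,0,0,0,0,0,1,0,0,0,0,0,0,1,0,0,0,0,0,0,1,0,0,0,0,0,0,1,0,0,0,0,0,0,1,0,0,0,0,0,0,1])

```text
t: 34.9
ee_pos: [618.6, -318.8, 94.2]
orientation: [170.1, 9.8, 87.7]
ft_force: [-16.1, 17.2, 12.7]
grip_width: -0.2
grasp_force: 6.6
```

```bash
python3 mv.py|head -1; python3 -c "
from plant import *
print(finish_job())"
```

```text
t 34.9 fixture pos [-31.6  27.6  76.2] force fix [-16.5  16.8  12.7] tool z (fix) [ 0.17  -0.17  -0.971]
the job is handed in; nothing more can be done
None
```

Job handed in at 34.9 s, still pushing with about 16.5 N and 17 N towards the two fences and 13 N down. The empty tray is on the lid against both fences. The closed tray was pushed home before stacking, but I did not measure it again afterwards, and the simulator gave no verdict.

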